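# Turn the serving dish with the loose tomato

## Robot

A 7-joint arm with a two-finger parallel gripper is mounted at the origin on a cart in front of the work surface, level with it; the furniture and walls round the work are solid. World frame = base frame: x ahead of the robot, y to its left, z up, the work surface at z = 0. Lengths are in m, angles in rad, forces in N, time in s.
With the tool pointing down it reaches from about 0.425 to 1.025 m from the base axis. Payload 3.6 kg.
Tool frame: the origin (TCP) lies where the fingers leave the gripper's body, on its centre line; the fingertips stand 73 mm ahead of it and the grasp point (between the pads) lies 54 mm ahead of it; z points along the fingers, y is the line along which they close (so a half turn about z gives the same grasp; the last joint's range is limited). The gripper opens to 85 mm and grips with 20 to 120 N. Pads are 22 mm wide; open, the fingers measure 114 mm over their backs; the gripper's body (76 mm by 85 mm) begins 54 mm behind the grasp point. The pads swing forward as they close: fully open they stand 13 mm farther back than shut.
Start: joints at [1.208, 0.591, 0.048, 1.609, -0.033, 0.943, -0.034], TCP at [0.193, -0.699, 0.304] pointing down, gripper open.
Joint ranges: [-2.69, 2.69], [-0.47, 2.24], [-1.27, 1.36], [0.19, 2.51], [-1.53, 4.68], [0.08, 2.07], [-3.09, 3.09]. Speed limits (rad/s): [2.57, 2.57, 3.14, 3.14, 3.14, 3.14, 3.14].

## Interface

Orientations are given as a rotation vector (axis times angle).
In Python, from station import env, viewer, spotter gives the robot as it stands.
- The arm moves only by the shell command python3 -m handwheel 'ROWS' [FORCE]. ROWS is JSON, a list of rows, each a list of 3 entries, a list of its own where there are three numbers: the turn, a rotation vector about the tool's x, y, z in degrees, then the shift along the tool's x, y, z in m, then the finger opening in m, from 0 to 0.0854. A call has 1 to 5 rows; each row is the pose to reach, as a shift and turn from the pose commanded when the call began, along the tool's axes at that moment; what a row does not reach only later rows make up. A row lasts 1/8 s, in which the tool goes at most 62.5 mm and 10.7 degrees, less where a joint would pass 70% of its speed; a pose out of reach is approached as far as the arm can. A call with a gripper value outside its range is refused whole. The fingers move at their own pace and stop on an object; FORCE is the grip in N (left out, the last holds). Time passes only in rows, so rows that repeat a pose let the fingers close. It gives the time, the measured TCP pose, the force, the opening and the grip force at its end, in the units of the state.
- env.sense(): the state, without advancing time (a new reading comes with each control period).
- viewer.read_camera(name): name is "side" or "top"; returns a dict with "frame" (480x640x3 uint8, red, green, blue), "fov_y" (degrees; the focal length in pixels is half the picture's height over the tangent of half this angle, whatever the lens; pixels are square), "cx", "cy" (the principal point, pixels), "R" (3x3) and "t" (3): a world point X has camera coordinates R X + t. Camera axes: x right, y down, z forward; pixel columns grow to the right and rows downward; lengths in m; the calibration is good to about 2 mm. A picture is of the moment at which its call begins. There is no depth.
- env.hand_in(): hands the job in; it is judged then, once.
Trained networks look in a picture, given as the dict that the camera call returned (one of the last four; its "shot" number tells which), for a name from the list of things; names that differ only in an ending like _2 or _b are one class to them, and where a whole thing is asked for, a point or a joint stands for the part that bears it (a point fixed in the world has none). Each returns a list of dicts, best first, with "conf" (0 to 1); they miss things now and then, are a little off and sometimes report something else, mostly with a low value. They report only what shows in the picture. A call takes as long as a camera call.
- spotter.find_in(target, picture): "centre" ([column, row] in pixels, amid what is visible of it).
- spotter.outline_of(target, picture): "pixels" (480x640 bool, what is visible of it) and "centre" ([column, row] in pixels, amid what is visible of it).
The state is a dict: "time_s": time; "joint_pos": joint angles; "joint_velocities": joint speeds; "tau": joint torques, N m; "position": TCP position; "eef_rot": TCP orientation; "force": force on the tool from outside, world axes, zero at the start; "torque": the same for the moment, N m; "opening": opening from 0.0 (shut) to 1.0 (fully open); "finger_force": force on a finger pad.
Only numpy, scipy, OpenCV 4.12 (cv2) and the standard library are available. Lean on these libraries where they do the work, as an engineer would, in place of code of your own. Each camera call takes 0.05 s, during which the arm holds its last target. There are 200 camera calls.

## Task

Swing the warming lamp's arm to the right, well clear of the white dish (lamp head a good 20 cm away to the side), without shifting the dish. Then lift the dish straight up by its handle, about 10 cm off the chopping board, and only there turn it a quarter turn anticlockwise seen from above, so that its blue tab points to the board's right-hand end, keeping it level so that the loose cherry tomato stays in the middle. Finish still holding the dish steady up there over the board, and leave the other things on the worktop where they are.

Things in the scene. Friction and masses are not known exactly. Their poses are not given: they have to be found in the camera images.
- chopping_board: brown wooden chopping board lying fixed on the worktop, 220 (x) x 330 (y) x 22 mm; origin at the centre of its underside, z up; its -y end is the right-hand end seen from the robot; its yaw varies by up to about 0.18 rad
- board_right (a point): middle of the top edge of the chopping board's right-hand (-y) short end
- dish: loose white round dish, 0.15-0.3 kg, 153 mm across, 22 mm high, on the board; origin: centre of its underside. Inside: flat middle of 10 mm radius at height 6 mm, shallow cone to 14 mm at radius 60 mm, steeper rim. A thin wire handle arches over it in its y-z plane, from y = +-72 mm. Blue tab at its own -x, out to 101 mm; at the start it faces the robot, along the board's -x within 0.05 rad
- dish_grip (a point): centre of the dish's wooden grip bar, 86 mm above the dish's underside on its centre line; the bar is 64 mm long along the dish's y, 12 mm wide along x (pinch it across x from above) and 16 mm high; the dish hangs from it with its weight well below
- tomato_center (a point): centre of the loose cherry tomato, a red ball of 30 mm diameter, 16 g, that rests free in the middle of the dish and rolls
- lamp_arm (a joint): angle of the warming lamp's arm about its upright post, rad; near 0 at the start with the lamp head over the dish; grows anticlockwise seen from above, up to 1.7, which swings the head towards the robot and away to the right; lower stop at -0.25. Light friction (0.12 N m), stays where it is left
- lamp: warming lamp: dark round base standing fixed behind and to the right of the dish, steel post, swinging arm with a copper head; origin at the centre of the base underside
- lamp_hinge (a point): axis of the lamp's post (upright, fixed, 18 mm thick, round base of 86 mm), at the height of the arm, 175 mm over the worktop
- lamp_handle (a point): middle of the upright black handle peg on top of the lamp head, 208 mm from the hinge axis: 14 mm thick, it stands from 189 to 232 mm over the worktop; this point is at 215 mm. Grip it from above, or push it
- lamp_head (a point): middle of the underside of the copper lamp head at the end of the 15 mm thick arm, 208 mm from the hinge axis; the shade is 92 mm wide and reaches from 139 to 189 mm over the worktop, above the dish's handle (top at 116 mm)
- garlic: garlic bulb, 54 mm, loose on the left part of the board; origin at its underside; leave alone
- mug: plain orange mug, 78 mm wide, 101 mm high, on the left; origin at its underside; leave alone
- mug_b: white mug with a green band, 81 mm wide, 92 mm high, on the left; origin at its underside; leave alone
- lemon: yellow lemon, 72 mm, on the right; origin at its underside; leave alone
- spice_jar: spice jar with a green cap, 44 mm wide, 100 mm high, at the back right; origin at its underside; leave alone
- glass: empty clear glass, 81 mm wide, 92 mm high, on the right; origin at its underside; leave alone

How it is judged:
By the outcome, as a careful person would: the job done as asked, in the order asked, and still so for the second after the job is handed in, while the arm keeps its last pose, push and grip.
It also fails if it takes over 62 s, if anything falls off the work surface, if the arm or the gripper's body presses on something with over 40 N, if the wrist force passes 120 N, or if a joint passes its speed limit or range.

## Working session

There is one attempt and no reset: what is moved stays moved. The work goes in short steps, Python scripts to look and compute and a shell command to move; the robot and the scene stay as the last step left them, time stands still between calls to the robot, and variables do not carry over. Pictures are saved under pics/ and viewed, at most 10 in all, crops included, and the job is handed in when it is done.

```bash
mkdir -p pics
cat > h.py <<'E'
from station import env, viewer, spotter
import numpy as np, cv2
from scipy.spatial.transform import Rotation as Ro
def cam(n): return viewer.read_camera(n)
def save(p,f): cv2.imwrite('pics/'+f,p['frame'][:,:,::-1])
def ray(p,uv):
    f=240/np.tan(np.radians(p['fov_y'])/2)
    R=np.array(p['R']);t=np.array(p['t'])
    d=R.T@np.array([(uv[0]-p['cx'])/f,(uv[1]-p['cy'])/f,1]); return -R.T@t,d
def onz(p,uv,z):
    o,d=ray(p,uv); return o+d*(z-o[2])/d[2]
def proj(p,X):
    f=240/np.tan(np.radians(p['fov_y'])/2)
    c=np.array(p['R'])@np.array(X)+np.array(p['t']); return f*c[:2]/c[2]+[p['cx'],p['cy']]
def tri(a,ua,b,ub):
    o1,d1=ray(a,ua);o2,d2=ray(b,ub)
    s=np.linalg.lstsq(np.c_[d1,-d2],o2-o1,rcond=None)[0]
    P,Q=o1+d1*s[0],o2+d2*s[1]; return (P+Q)/2,np.linalg.norm(P-Q)
E
python3 - <<'E'
from h import *
np.set_printoptions(precision=3,suppress=True)
T=cam('top');S=cam('side');save(T,'t0.png');save(S,'s0.png')
s=env.sense();print(s['position'],s['eef_rot'],s['time_s'],s['opening']); print(Ro.from_rotvec(s['eef_rot']).as_matrix())
for n in ['chopping_board','dish','dish_grip','tomato_center','lamp_hinge','lamp_handle','lamp_head','lamp','mug','lemon','spice_jar','glass','garlic']:
    for nm,p in (('T',T),('S',S)):
        print(n,nm,[(np.round(d['centre'],1).tolist(),round(d['conf'],2)) for d in spotter.find_in(n,p)[:3]])
for p in(T,S): print(p['fov_y'],p['cx'],p['cy'],np.array(p['R']),-np.array(p['R']).T@np.array(p['t']))
E
```

```text
[ 0.192 -0.698  0.303] [-3.111 -0.421  0.001] 0.1 0.994531543187216
[[ 0.964  0.266 -0.001]
 [ 0.266 -0.964  0.002]
 [-0.    -0.002 -1.   ]]
chopping_board T [([259.2, 273.1], 0.66)]
chopping_board S [([278.0, 269.2], 0.92)]
dish T [([306.9, 261.8], 0.56)]
dish S [([286.9, 258.8], 0.63), ([277.7, 269.0], 0.38)]
dish_grip T [([302.5, 274.7], 0.65)]
dish_grip S [([284.1, 257.7], 0.76)]
tomato_center T []
tomato_center S [([291.1, 256.4], 0.42)]
lamp_hinge T [([309.6, 255.8], 0.95)]
lamp_hinge S [([332.6, 231.1], 0.61)]
lamp_handle T [([298.3, 263.7], 0.61)]
lamp_handle S [([245.4, 208.5], 0.45)]
lamp_head T [([296.2, 263.4], 0.93)]
lamp_head S [([287.4, 224.7], 0.92)]
lamp T [([303.2, 254.0], 0.97)]
lamp S [([328.0, 234.8], 0.84)]
mug T [([159.6, 207.1], 0.87), ([145.2, 303.8], 0.66), ([454.4, 281.4], 0.54)]
mug S [([290.2, 254.6], 0.59), ([244.9, 207.5], 0.56)]
lemon T [([469.3, 248.0], 0.63)]
lemon S [([335.2, 352.8], 0.9)]
spice_jar T [([462.4, 195.9], 0.61), ([257.4, 272.9], 0.52)]
spice_jar S [([382.4, 330.2], 0.96)]
glass T []
glass S [([295.0, 332.7], 0.84)]
garlic T [([224.7, 247.4], 0.72), ([301.5, 253.2], 0.28)]
garlic S [([298.2, 232.6], 0.56)]
45.725556803950816 323.5230962399283 242.75908035221906 [[ 0.013 -1.     0.005]
 [-0.994 -0.013 -0.104]
 [ 0.104 -0.003 -0.995]] [ 0.351 -0.047  1.508]
42.69948869218274 310.8946109156851 235.7575129455787 [[ 0.987 -0.16  -0.001]
 [-0.078 -0.473 -0.878]
 [ 0.14   0.867 -0.479]] [ 0.246 -1.627  1.03 ]
```

View pics/t0.png

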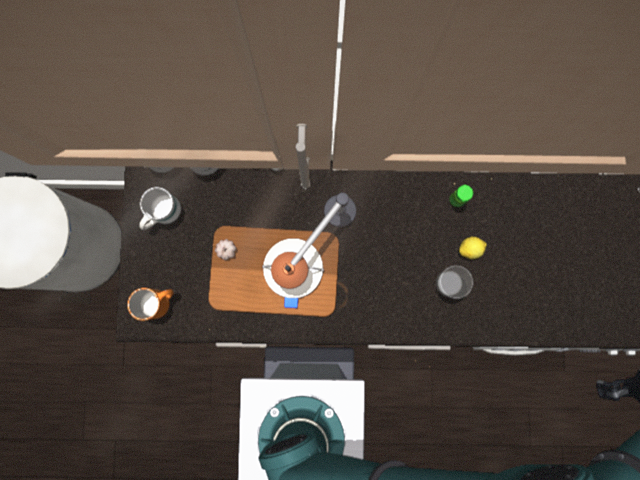

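View pics/s0.png

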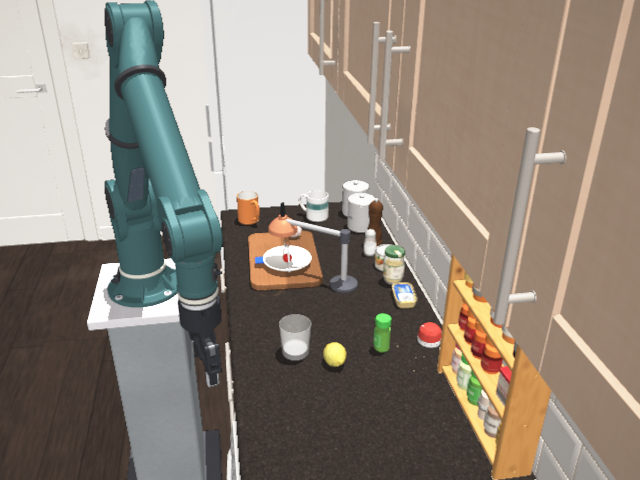

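The top view shows the lamp post at about (342,203), the lamp head at (291,268) over the dish at (294,267), and the blue tab at (291,302). The board spans columns 210-338. In the side view the peg is at (283,210), the post top at (344,237) and the tab at (259,260).

Run:
```python
from h import *
np.set_printoptions(precision=3,suppress=True)
T=cam('top');S=cam('side')
for nm,p in(('T',T),('S',S)):
    hsv=cv2.cvtColor(p['frame'],cv2.COLOR_RGB2HSV)
    b=cv2.inRange(hsv,(105,150,80),(128,255,255))[:, :]
    n,l,st,c=cv2.connectedComponentsWithStats(b)
    for i in range(1,n):
        if st[i,4]>15: print(nm,'blue',c[i],st[i,4],onz(p,c[i],0.022+.012))
    for n in ['dish','chopping_board','lamp_head','garlic','glass','lemon']:
        for d in spotter.outline_of(n,p)[:1]:
            m=np.argwhere(d['pixels'])[:,::-1].astype(np.float32)
            print(n,nm,round(d['conf'],2),d['centre'],m.min(0),m.max(0),len(m))
            if n=='chopping_board': r=cv2.minAreaRect(m);print(r,[onz(p,q,.022) for q in cv2.boxPoints(r)])
            if n=='dish': e=cv2.fitEllipse(cv2.convexHull(m)); print(e, onz(p,e[0],.044))
            if n=='lamp_head' : e=cv2.fitEllipse(cv2.convexHull(m)); print(e)
            if n in('garlic','glass','lemon'): print(onz(p,d['centre'],.03))
print('hinge',onz(T,(342,200),.18),onz(T,(340,212),0.01),onz(S,(344,285),0.01))
for a,b in (((342,200),(344,236)),((291,267),(283,211))): print(tri(T,a,S,b))
t=T['frame'][190:320,200:360][:,:,::-1];s=S['frame'][190:310,220:380][:,:,::-1]
a=cv2.resize(t,None,fx=2.5,fy=2.5,interpolation=cv2.INTER_CUBIC);b=cv2.resize(s,None,fx=2.5,fy=2.5,interpolation=cv2.INTER_CUBIC)
h=max(a.shape[0],b.shape[0]);
o=np.zeros((h,800,3),np.uint8);o[:a.shape[0],:400]=a;o[:b.shape[0],400:]=b
cv2.imwrite('pics/c0.png',o)
```

```text
T blue [291.63  304.087] 46 [0.345 0.028 0.034]
dish T 0.62 [308.5, 272.4] [263. 238.] [322. 307.] 1683
((292.4073791503906, 271.38104248046875), (58.67133712768555, 69.25215148925781), 177.47830200195312) [0.429 0.027 0.044]
chopping_board T 0.84 [258.5, 274.2] [208. 226.] [337. 315.] 7191
((273.14593505859375, 270.1653747558594), (127.56359100341797, 84.7720947265625), 3.5763344764709473) [array([0.331, 0.248, 0.022]), array([0.552, 0.242, 0.022]), array([ 0.536, -0.094,  0.022]), array([ 0.315, -0.082,  0.022])]
lamp_head T 0.6 [297.4, 261.0] [270. 192.] [348. 288.] 1715
((310.6364440917969, 239.9604034423828), (54.40404510498047, 112.88141632080078), 36.017765045166016)
garlic T 0.83 [225.6, 245.3] [215. 239.] [235. 259.] 307
[0.495 0.203 0.03 ]
glass T 0.67 [456.8, 281.8] [436. 266.] [472. 298.] 956
[ 0.408 -0.399  0.03 ]
lemon T 0.57 [295.7, 264.2] [271. 193.] [347. 287.] 1497
[0.448 0.02  0.03 ]
S blue [259.    259.889] 36 [0.349 0.045 0.034]
dish S 0.6 [289.3, 258.8] [255. 237.] [310. 271.] 1014
((280.4650573730469, 253.45408630371094), (33.796424865722656, 58.84758758544922)
[... 239 characters left out ...]
rray([0.577, 0.241, 0.022]), array([ 0.525, -0.117,  0.022]), array([ 0.31 , -0.106,  0.022])]
lamp_head S 0.58 [283.4, 259.9] [256. 238.] [309. 270.] 974
((282.89215087890625, 254.83428955078125), (31.891284942626953, 53.128841400146484), 92.1131591796875)
garlic S 0.59 [298.6, 233.6] [295. 227.] [300. 235.] 23
[0.499 0.204 0.03 ]
glass S 0.63 [293.2, 335.0] [279. 314.] [310. 359.] 1221
[ 0.405 -0.347  0.03 ]
lemon S 0.7 [333.7, 352.9] [323. 342.] [345. 365.] 444
[ 0.496 -0.435  0.03 ]
hinge [ 0.592 -0.094  0.18 ] [ 0.59  -0.095  0.01 ] [ 0.593 -0.104  0.01 ]
(array([ 0.592, -0.094,  0.174]), np.float64(0.002285881066174902))
(array([0.428, 0.022, 0.211]), np.float64(0.0028694512417849986))
```

View pics/c0.png

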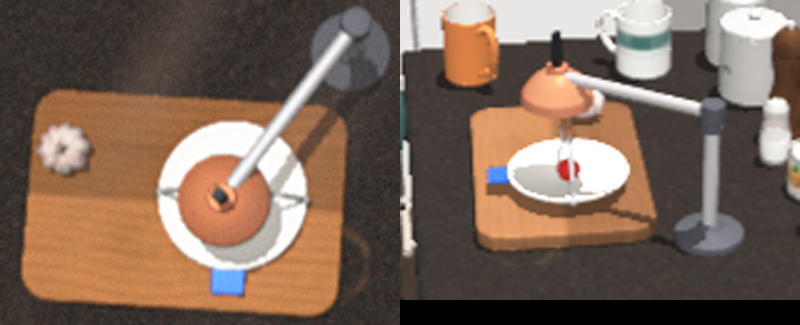

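The crops confirm the peg at about (0.425, 0.030) and the hinge at (0.592, -0.094), which gives a radius of 0.208 as specified. The garlic is at the left of the board, with clear space to the right. I'll go to the peg next.

```bash
cat >> h.py <<'E'
def yaw():  # heading of tool y, degrees
    y=Ro.from_rotvec(env.sense()['eef_rot']).as_matrix()[:,1]; return np.degrees(np.arctan2(y[1],y[0]))
def rel(xyz,yd=None,p0=None,y0=None):
    """shift (tool axes) and turn about tool axes to reach TCP xyz, vertical, tool y heading yd"""
    s=env.sense(); R=Ro.from_rotvec(s['eef_rot']).as_matrix(); p=np.array(s['position'])
    a=np.radians(yd if yd is not None else yaw()); y=np.array([np.cos(a),np.sin(a),0]); z=np.array([0,0,-1.])
    R2=np.c_[np.cross(y,z),y,z]
    print('turn',np.round(np.degrees(Ro.from_matrix(R.T@R2).as_rotvec()),1),'shift',np.round(R.T@(np.array(xyz)-p),4),'t',s['time_s'])
E
python3 - <<'E'
from h import *
rel([.45,-.32,.34],260); rel([.425,.03,.34],233)
E
python3 -m handwheel --help 2>&1 | head -5
```

```text
turn [-0.   0.  25.4] shift [ 0.3489 -0.2969 -0.0361] t 2.1
turn [-0.   0.  52.4] shift [ 0.4177 -0.641  -0.0361] t 2.1
invalid input: not JSON, or not a number
```

```bash
python3 -m handwheel '[[[0,0,5],[0.04,-0.03,-0.02],0.085],[[0,0,10],[0.08,-0.065,-0.036],0.085],[[0,0,15],[0.12,-0.1,-0.036],0.085],[[0,0,20],[0.16,-0.135,-0.036],0.085],[[0,0,25],[0.2,-0.17,-0.036],0.085]]' 20
python3 - <<'E'
from h import *
print(yaw());rel([.45,-.32,.34],260); rel([.425,.03,.34],233); print(env.sense()['joint_pos'])
E
```

```text
time_s: 2.72
position: [0.3412, -0.4805, 0.3402]
eef_rot: [3.13, -0.267, 0.001]
force: [0.2, 0.6, 0.1]
opening: 0.994
finger_force: 0.0
-99.76169324024859
turn [ 0.  -0.   0.2] shift [ 0.08   -0.1766  0.0002] t 2.725
turn [ 0.  -0.  27.2] shift [-0.0039 -0.5173  0.    ] t 2.725
[ 0.77369655  0.38087678  0.13728288  1.89182526 -0.06677614  0.87243351
 -0.79698687]
```

```bash
python3 -m handwheel '[[[0,0,1],[0.03,-0.05,0],0.085],[[0,0,3],[0.05,-0.1,0],0.085],[[0,0,5],[0.06,-0.15,0],0.085],[[0,0,7],[0.06,-0.2,0],0.085],[[0,0,9],[0.055,-0.25,0],0.085]]'
python3 -m handwheel '[[[0,0,4],[0.005,-0.05,0],0.085],[[0,0,8],[-0.005,-0.1,0],0.085],[[0,0,12],[-0.015,-0.15,0],0.085],[[0,0,16],[-0.025,-0.19,0],0.085],[[0,0,16],[-0.025,-0.19,0],0.085]]'
python3 - <<'E'
from h import *
print(yaw());rel([.425,.03,.34],233);rel([.425,.03,.272],233); print(env.sense()['joint_pos'])
T=cam('top');S=cam('side')
a=cv2.resize(T['frame'][190:320,200:360],(800,650))[:600,:,::-1]
a=cv2.resize(T['frame'][160:340,180:380],(400,360));b=cv2.resize(S['frame'][130:310,180:380],(400,360))
cv2.imwrite('pics/c1.png',np.hstack([a,b])[:,:,::-1])
E
```

```text
time_s: 3.35
position: [0.4369, -0.2429, 0.3402]
eef_rot: [3.1, -0.508, 0.002]
force: [0.8, -0.4, -0.3]
opening: 0.994
finger_force: 0.0
time_s: 3.98
position: [0.4735, -0.0527, 0.3401]
eef_rot: [-3.002, 0.923, -0.0]
force: [1.0, -1.4, -0.8]
opening: 0.995
finger_force: 0.0
-124.17473174325758
turn [-0.1  0.   2.8] shift [-0.0866 -0.0412  0.0002] t 3.975
turn [-0.1  0.   2.8] shift [-0.0866 -0.0411  0.0682] t 3.975
[-0.04161769  0.23042075  0.06941022  2.11845642 -0.02413193  0.79275861
 -2.12436516]
```

View pics/c1.png

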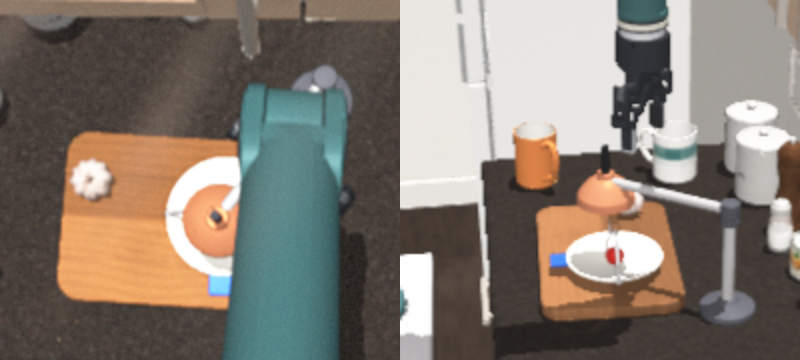

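The view shows the gripper above and to the right of the lamp. The peg is at about (288,267) in top-view pixels, which agrees with my estimate. I'll move over it, go down and grip.

```bash
python3 -m handwheel '[[[0,0,3],[-0.03,-0.014,0],0.085],[[0,0,3],[-0.06,-0.028,0],0.085],[[0,0,3],[-0.087,-0.041,0],0.085],[[0,0,3],[-0.087,-0.041,0.035],0.085],[[0,0,3],[-0.087,-0.041,0.067],0.085]]'
python3 -m handwheel '[[[0,0,0],[0,0,0],0.045],[[0,0,0],[0,0,0],0.0],[[0,0,0],[0,0,0],0.0],[[0,0,0],[0,0,0],0.0],[[0,0,0],[0,0,0],0.0]]' 20
python3 - <<'E'
from h import *
s=env.sense();print(yaw(),s['position'],s['opening'],s['finger_force'],s['force']);
S=cam('side')
cv2.imwrite('pics/c2.png',cv2.resize(S['frame'][150:300,210:390],(720,600))[:,:,::-1])
# arc: positions after each dθ, in the tool frame at the start
h=np.array([.592,-.094]);g=np.array(s['position'][:2]);print('r',np.hypot(*(g-h)))
R=Ro.from_rotvec(s['eef_rot']).as_matrix()
for d in range(8,97,8):
    a=np.radians(d);v=Ro.from_rotvec([0,0,a]).as_matrix()[:2,:2]@(g-h)+h-g
    print(d,np.round(R.T@np.r_[v,0],3),np.round(g+v,3))
E
```

```text
time_s: 4.7
position: [0.4251, 0.0253, 0.2727]
eef_rot: [-2.973, 1.015, -0.003]
force: [-0.6, -0.7, -0.7]
opening: 0.995
finger_force: 0.0
time_s: 5.32
position: [0.4256, 0.0266, 0.274]
eef_rot: [-2.973, 1.012, -0.004]
force: [0.6, -0.3, 5.9]
opening: 0.154
finger_force: 20.8
-127.60217093986074 [0.42563215 0.02660697 0.27399307] 0.15429594169854308 20.765204429626465 [ 0.63214027 -0.339182    5.9376439 ]
r 0.20548552769065054
8 [ 0.003  0.029 -0.   ] [0.41  0.002]
16 [ 0.01   0.056 -0.   ] [ 0.399 -0.024]
24 [ 0.02   0.083 -0.   ] [ 0.391 -0.051]
32 [ 0.034  0.108 -0.   ] [ 0.387 -0.08 ]
40 [ 0.052  0.131 -0.   ] [ 0.387 -0.109]
48 [ 0.072  0.151 -0.   ] [ 0.391 -0.137]
56 [ 0.095  0.168 -0.   ] [ 0.399 -0.164]
64 [ 0.121  0.181 -0.   ] [ 0.411 -0.191]
72 [ 0.148  0.191 -0.   ] [ 0.426 -0.215]
80 [ 0.176  0.197 -0.   ] [ 0.444 -0.237]
88 [0.204 0.2   0.   ] [ 0.466 -0.256]
96 [0.233 0.198 0.   ] [ 0.489 -0.272]
```

View pics/c2.png

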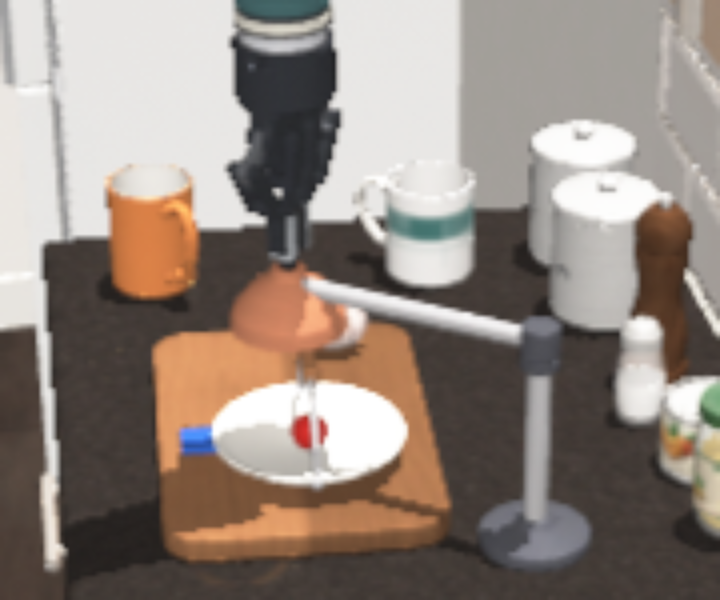

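The peg is gripped (13 mm opening, 21 N) and the dish and tomato are undisturbed. Now I'll swing the arm along its arc.

```bash
python3 -m handwheel '[[[0,0,-4],[0.001,0.015,-0.003],0.0],[[0,0,-12],[0.006,0.043,-0.003],0.0],[[0,0,-20],[0.015,0.07,-0.003],0.0],[[0,0,-28],[0.027,0.096,-0.003],0.0],[[0,0,-36],[0.043,0.12,-0.003],0.0]]'
python3 - <<'E'
from h import *
s=env.sense();print(yaw(),s['position'],s['opening'],s['finger_force'],s['force'],s['joint_pos'])
h=np.array([.592,-.094]);g=np.array(s['position'][:2])-h;print(np.hypot(*g),np.degrees(np.arctan2(g[1],g[0])))
E
```

```text
time_s: 6.0
position: [0.3872, -0.0953, 0.275]
eef_rot: [-3.141, 0.036, -0.009]
force: [12.3, -0.3, -25.8]
opening: 0.155
finger_force: 19.9
-91.30054768249195 [ 0.38723178 -0.09530607  0.27498143] 0.15514192519136508 19.867209792137146 [ 12.29663564  -0.2791139  -25.7690363 ] [ 0.18809747  0.23271495 -0.07071266  2.33498612  0.02878202  0.56889309
 -1.49837034]
0.204772380846605 -179.63455647417516
```

```bash
python3 -m handwheel '[[[0,0,-4],[0.003,0.015,0.003],0.0],[[0,0,-12],[0.006,0.043,0.003],0.0],[[0,0,-20],[0.014,0.071,0.003],0.0],[[0,0,-28],[0.026,0.098,0.003],0.0],[[0,0,-36],[0.042,0.122,0.003],0.0]]'
python3 - <<'E'
from h import *
s=env.sense();R=Ro.from_rotvec(s['eef_rot']).as_matrix()
print(yaw(),s['position'],s['opening'],s['finger_force'],s['force'],R.T@s['force'])
h=np.array([.595,-.094]);g=np.array(s['position'][:2])-h;print(np.hypot(*g),np.degrees(np.arctan2(g[1],g[0])))
E
```

```text
time_s: 6.62
position: [0.4289, -0.2173, 0.2748]
eef_rot: [2.996, 0.937, 0.015]
force: [8.1, 8.2, 2.6]
opening: 0.155
finger_force: 22.5
-55.27295127266025 [ 0.4288698  -0.21732134  0.27475879] 0.15465466324156657 22.544282376766205 [8.07510959 8.19499212 2.62111433] [11.32688363 -2.12088374 -2.53753632]
0.20689948358995555 -143.41285724345425
```

```bash
python3 -m handwheel '[[[0,0,-4],[0.003,0.015,0],0.0],[[0,0,-9],[0.005,0.032,0],0.0],[[0,0,-14],[0.008,0.05,0],0.0],[[0,0,-14],[0.008,0.05,0],0.0],[[0,0,-14],[0.008,0.05,0],0.0]]'
python3 -m handwheel '[[[0,0,0],[0,0,0],0.04],[[0,0,0],[0,0,0],0.085],[[0,0,0],[0,0,0],0.085],[[0,0,0],[0,0,-0.03],0.085],[[0,0,0],[0,0,-0.065],0.085]]'
python3 - <<'E'
from h import *
np.set_printoptions(precision=3,suppress=True)
T=cam('top');S=cam('side')
a=cv2.resize(T['frame'][170:370,200:400],(400,400));b=cv2.resize(S['frame'][150:350,200:400],(400,400))
cv2.imwrite('pics/c3.png',np.hstack([a,b])[:,:,::-1])
s=env.sense();print(yaw(),s['position'],s['joint_pos'],s['time_s'])
for nm,p in(('T',T),('S',S)):
    hsv=cv2.cvtColor(p['frame'],cv2.COLOR_RGB2HSV)
    for tag,lo,hi in (('blue',(105,150,80),(128,255,255)),):
        n,l,st,c=cv2.connectedComponentsWithStats(cv2.inRange(hsv,lo,hi))
        for i in range(1,n):
            if st[i,4]>15: print(nm,tag,c[i],st[i,4],onz(p,c[i],0.034))
    for q in('dish','dish_grip','tomato_center'):
        for d in spotter.outline_of(q,p)[:2]:
            m=np.argwhere(d['pixels'])[:,::-1].astype(np.float32)
            r=cv2.minAreaRect(m);print(q,nm,round(d['conf'],2),d['centre'],m.min(0),m.max(0),len(m),r[1],r[2],onz(p,d['centre'],{'dish':.044,'dish_grip':.108,'tomato_center':.043}[q]))
E
```

```text
time_s: 7.25
position: [0.4632, -0.2528, 0.2747]
eef_rot: [2.862, 1.29, 0.013]
force: [5.3, 5.2, 5.6]
opening: 0.156
finger_force: 22.9
time_s: 7.88
position: [0.458, -0.2547, 0.3377]
eef_rot: [-2.864, -1.286, 0.003]
force: [-0.0, 0.2, 0.3]
opening: 0.997
finger_force: 0.0
-41.6467455358882 [ 0.461 -0.256  0.341] [ 0.615  0.303 -0.243  2.011  0.099  0.831 -0.41 ] 7.975
T blue [291.615 303.554] 65 [0.347 0.028 0.034]
dish T 0.88 [292.3, 267.8] [263. 239.] [322. 307.] 2775 (57.982749938964844, 59.39696502685547) 45.0 [0.438 0.028 0.044]
dish_grip T 0.65 [289.5, 265.9] [263. 239.] [322. 307.] 2823 (59.39696502685547, 61.51828384399414) 45.0 [0.439 0.031 0.108]
dish_grip T 0.29 [259.7, 275.9] [208. 225.] [338. 316.] 7641 (128.4407501220703, 85.9739761352539) 3.6522228717803955 [0.413 0.104 0.108]
tomato_center T 0.53 [291.3, 268.1] [288. 262.] [297. 272.] 40 (8.272306442260742, 10.767128944396973) 23.198589324951172 [0.437 0.03  0.043]
S blue [259.    259.889] 36 [0.349 0.045 0.034]
dish S 0.67 [282.3, 256.5] [255. 234.] [306. 270.] 920 (33.12303924560547, 46.01022720336914) 51.58194351196289 [0.423 0.037 0.044]
dish_grip S 0.62 [278.5, 258.2] [255. 234.] [305. 270.] 917 (32.987205505371094, 45.195289611816406) 49.57392501831055 [ 0.399 -0.079  0.108]
dish_grip S 0.49 [265.8, 250.8] [248. 230.] [318. 289.] 2084 (57.13652801513672, 69.1158218383789) 86.633544921875 [ 0.366 -0.03   0.108]
tomato_center S 0.44 [289.8, 255.2] [283. 254.] [292. 260.] 56 (6.0, 9.0) 90.0 [0.447 0.043 0.043]
```

View pics/c3.png

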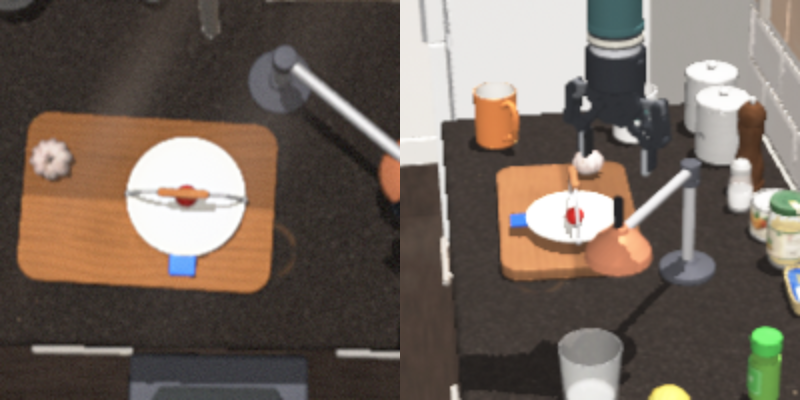

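The lamp head is now at the far right, about 0.28 m from the dish, and the dish and tomato haven't moved. The grip bar is at about (292,266) in the top view and (286,239) in the side view. I'll refine its position.

Run:
```python
from h import *
np.set_printoptions(precision=4,suppress=True)
T=cam('top');S=cam('side')
def comp(p,x0,x1,y0,y1,lo,hi):
    hsv=cv2.cvtColor(p['frame'],cv2.COLOR_RGB2HSV);m=cv2.inRange(hsv,lo,hi);k=np.zeros_like(m);k[y0:y1,x0:x1]=m[y0:y1,x0:x1]
    n,l,st,c=cv2.connectedComponentsWithStats(k);i=1+np.argmax(st[1:,4])
    q=np.argwhere(l==i)[:,::-1].astype(np.float32);return c[i],st[i],cv2.fitLine(q,2,0,.01,.01).ravel()
br=((6,90,60),(22,255,255))
gT=comp(T,272,316,255,275,*br);gS=comp(S,278,294,228,248,*br)
print(gT,gS);print('grip T at .108',onz(T,gT[0],.110));print(tri(T,gT[0],S,gS[0]))
v=gT[2][:2];a=onz(T,gT[0]-v*10,.11);b=onz(T,gT[0]+v*10,.11);d=b-a;print('bar heading',np.degrees(np.arctan2(d[1],d[0])))
# dish rim (white) circle fit
hsv=cv2.cvtColor(T['frame'],cv2.COLOR_RGB2HSV);k=np.zeros((480,640),np.uint8);k[230:300,255:330]=cv2.inRange(hsv,(0,0,100),(180,50,255))[230:300,255:330]
q=np.argwhere(k)[:,::-1].astype(np.float32);e=cv2.fitEllipse(cv2.convexHull(q));print(e,onz(T,e[0],.042))
s=np.array(onz(T,e[0],.042));rel([s[0],s[1],.30],-2.5)
```

```text
(array([291.4545, 266.2636]), array([279, 264,  25,   6, 110], dtype=int32), array([  0.9974,   0.0715, 291.4546, 266.2636], dtype=float32)) (array([284.4483, 238.6897]), array([278, 231,  16,  15, 174], dtype=int32), array([  0.9128,   0.4084, 284.4483, 238.6897], dtype=float32))
grip T at .108 [0.4378 0.0263 0.11  ]
(array([0.4337, 0.0264, 0.1133]), np.float64(0.00788264432247142))
bar heading -93.33996717582558
((292.7769470214844, 268.0777893066406), (59.7515869140625, 59.88074493408203), 167.105224609375) [0.4375 0.0264 0.042 ]
turn [ -0.1  -0.  -39.1] shift [ 0.1961 -0.2021  0.0372] t 8.375
```

```bash
python3 -m handwheel '[[[0,0,-8],[0.035,-0.036,0],0.085],[[0,0,-16],[0.075,-0.078,0],0.085],[[0,0,-24],[0.117,-0.12,0],0.085],[[0,0,-32],[0.16,-0.164,0],0.085],[[0,0,-39],[0.196,-0.202,0],0.085]]'
python3 -m handwheel '[[[0,0,0],[0,0,0.03],0.085],[[0,0,0],[0,0,0.06],0.085],[[0,0,0],[0,0,0.08],0.085],[[0,0,0],[0,0,0.08],0.085]]'
python3 - <<'E'
from h import *
print(yaw(),env.sense()['position'],env.sense()['joint_pos']);rel([.4378,.0263,.163],-3)
E
```

```text
time_s: 9.0
position: [0.4375, 0.0283, 0.3377]
eef_rot: [-2.265, -2.176, -0.0]
force: [1.5, -0.2, 0.6]
opening: 0.998
finger_force: 0.0
time_s: 9.5
position: [0.437, 0.026, 0.2565]
eef_rot: [-2.269, -2.169, 0.005]
force: [-0.1, -0.4, 0.3]
opening: 0.994
finger_force: 0.0
-2.5671696394749572 [0.4369878  0.02598752 0.25647105] [ 0.21935047  0.34358527 -0.47253872  2.25933522  0.27508237  0.59579998
 -0.50416676]
turn [-0.2  0.   0.4] shift [0.0004 0.0012 0.0935] t 9.5
```

```bash
python3 -m handwheel '[[[0,0,0.5],[0,0.001,0.025],0.085],[[0,0,0.5],[0,0.001,0.05],0.085],[[0,0,0.5],[0,0.001,0.075],0.085],[[0,0,0.5],[0,0.001,0.093],0.085],[[0,0,0.5],[0,0.001,0.093],0.085]]'
python3 -m handwheel '[[[0,0,0],[0,0,0],0.05],[[0,0,0],[0,0,0],0.03],[[0,0,0],[0,0,0],0.022],[[0,0,0],[0,0,0],0.018],[[0,0,0],[0,0,0],0.018]]' 20
python3 - <<'E'
from h import *
S=cam('side')
cv2.imwrite('pics/c4.png',cv2.resize(S['frame'][190:290,230:350],(720,600))[:,:,::-1])
s=env.sense();print(yaw(),s['position'],s['opening'],s['finger_force'],s['force'])
E
```

```text
time_s: 10.12
position: [0.4392, 0.0261, 0.1647]
eef_rot: [-2.28, -2.16, 0.002]
force: [0.4, 0.7, -0.6]
opening: 0.996
finger_force: 0.0
time_s: 10.75
position: [0.4391, 0.026, 0.165]
eef_rot: [2.281, 2.16, 0.0]
force: [0.1, -0.2, -0.1]
opening: 0.208
finger_force: 0.0
-3.1013003081031543 [0.43903423 0.02601281 0.16495538] 0.20916416296988988 0.0 [0.375702   0.09567411 0.07271682]
```

View pics/c4.png

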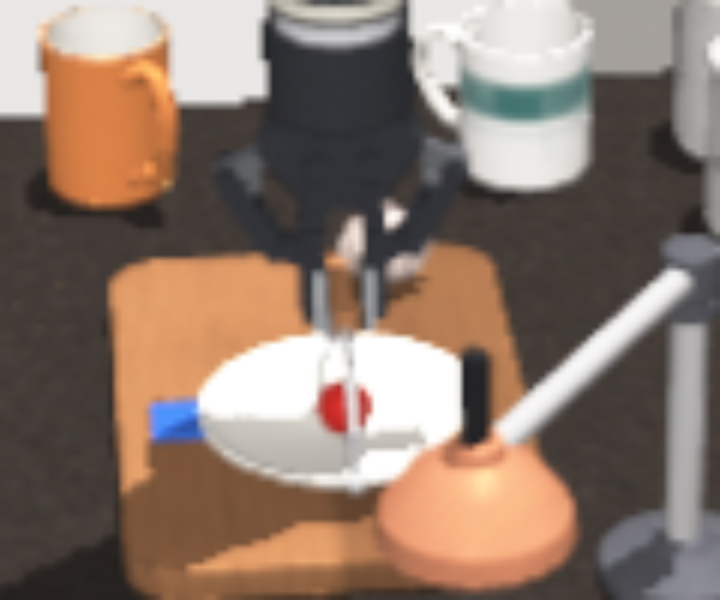

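The bar sits between the pads, slightly toward the left (near) one, and the tomato is central. I'll shift 1 mm nearer the robot and 2 mm down, close, then start a slow lift.

```bash
python3 -m handwheel '[[[0,0,0],[0,-0.001,0.002],0.018],[[0,0,0],[0,-0.001,0.002],0.012],[[0,0,0],[0,-0.001,0.002],0.008],[[0,0,0],[0,-0.001,0.002],0.0],[[0,0,0],[0,-0.001,0.002],0.0]]' 30
python3 -m handwheel '[[[0,0,0],[0,0,0],0.0],[[0,0,0],[0,0,0],0.0],[[0,0,0],[0,0,-0.001],0.0],[[0,0,0],[0,0,-0.003],0.0],[[0,0,0],[0,0,-0.006],0.0]]' 60
python3 - <<'E'
from h import *
s=env.sense();print(yaw(),s['position'],s['eef_rot'],s['opening'],s['finger_force'],s['force'],s['torque'])
E
```

```text
time_s: 11.42
position: [0.4379, 0.0261, 0.1628]
eef_rot: [-2.281, -2.16, 0.0]
force: [-0.3, -0.5, -1.2]
opening: 0.132
finger_force: 30.2
time_s: 12.05
position: [0.438, 0.0261, 0.169]
eef_rot: [-2.281, -2.161, 0.0]
force: [-0.1, 0.9, -2.3]
opening: 0.132
finger_force: 58.7
-3.0960607908236595 [0.43797594 0.02608949 0.16903706] [-2.28058176e+00 -2.16056077e+00  2.33661750e-04] 0.13171816911636489 58.72345268726349 [-0.08960281  0.94504041 -2.27965496] [-0.01472661 -0.01152151 -0.00175401]
```

```bash
python3 -m handwheel '[[[0,0,0],[0,0,-0.004],0.0],[[0,0,0],[0,0,-0.009],0.0],[[0,0,0],[0,0,-0.015],0.0],[[0,0,0],[0,0,-0.022],0.0],[[0,0,0],[0,0,-0.029],0.0]]' 60
python3 -m handwheel '[[[0,0,0],[0,0,-0.007],0.0],[[0,0,0],[0,0,-0.014],0.0],[[0,0,0],[0,0,-0.021],0.0],[[0,0,0],[0,0,-0.028],0.0],[[0,0,0],[0,0,-0.035],0.0]]'
python3 -m handwheel '[[[0,0,0],[0,0,-0.007],0.0],[[0,0,0],[0,0,-0.014],0.0],[[0,0,0],[0,0,-0.02],0.0],[[0,0,0],[0,0,-0.025],0.0],[[0,0,0],[0,0,-0.029],0.0]]'
python3 -m handwheel '[[[0,0,0],[0,0,-0.002],0.0],[[0,0,0],[0,0,-0.003],0.0],[[0,0,0],[0,0,-0.003],0.0],[[0,0,0],[0,0,-0.003],0.0]]'
python3 - <<'E'
from h import *
np.set_printoptions(precision=3,suppress=True)
S=cam('side');T=cam('top')
a=cv2.resize(S['frame'][160:290,230:360],(400,400));b=cv2.resize(T['frame'][200:330,220:350],(400,400))
cv2.imwrite('pics/c5.png',np.hstack([a,b])[:,:,::-1])
s=env.sense();print(yaw(),s['position'],s['joint_pos'],s['opening'],s['finger_force'],s['force'],s['torque'])
E
```

```text
time_s: 12.68
position: [0.438, 0.0261, 0.1984]
eef_rot: [2.281, 2.161, 0.0]
force: [0.5, -0.5, -2.3]
opening: 0.126
finger_force: 58.7
time_s: 13.3
position: [0.438, 0.0261, 0.2333]
eef_rot: [-2.281, -2.161, 0.0]
force: [0.2, 0.2, -2.0]
opening: 0.128
finger_force: 58.7
time_s: 13.92
position: [0.438, 0.0261, 0.2622]
eef_rot: [2.281, 2.161, 0.0]
force: [-0.8, -0.9, -2.4]
opening: 0.13
finger_force: 58.7
time_s: 14.42
position: [0.438, 0.0261, 0.2648]
eef_rot: [-2.28, -2.161, 0.0]
force: [0.1, -0.0, -2.0]
opening: 0.126
finger_force: 58.7
-3.0954081059814036 [0.438 0.026 0.265] [ 0.233  0.33  -0.487  2.251  0.267  0.613 -0.505] 0.12873612478343316 58.72235298156738 [-0.102 -0.187 -1.708] [ 0.022 -0.051  0.024]
```

View pics/c5.png

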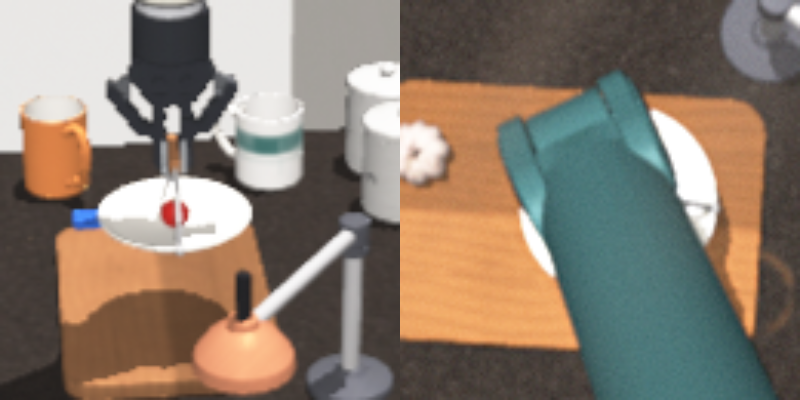

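The dish is up about 10 cm and level, with the tomato central and the tab toward the robot. Now for the slow quarter turn.

```bash
python3 -m handwheel '[[[0,0,-0.5],[0,0,0],0.0],[[0,0,-1.5],[0,0,0],0.0],[[0,0,-3],[0,0,0],0.0],[[0,0,-5],[0,0,0],0.0],[[0,0,-7],[0,0,0],0.0]]'
python3 -m handwheel '[[[0,0,-2.4],[0,0,0],0.0],[[0,0,-4.8],[0,0,0],0.0],[[0,0,-7.2],[0,0,0],0.0],[[0,0,-9.6],[0,0,0],0.0],[[0,0,-12],[0,0,0],0.0]]'
python3 -m handwheel '[[[0,0,-2.4],[0,0,0],0.0],[[0,0,-4.8],[0,0,0],0.0],[[0,0,-7.2],[0,0,0],0.0],[[0,0,-9.6],[0,0,0],0.0],[[0,0,-12],[0,0,0],0.0]]'
python3 -m handwheel '[[[0,0,-2.4],[0,0,0],0.0],[[0,0,-4.8],[0,0,0],0.0],[[0,0,-7.2],[0,0,0],0.0],[[0,0,-9.6],[0,0,0],0.0],[[0,0,-12],[0,0,0],0.0]]'
python3 - <<'E'
from h import *
s=env.sense();print(yaw(),s['position'],np.round(s['joint_pos'],3),s['force'])
E
```

```text
time_s: 15.15
position: [0.438, 0.0261, 0.2649]
eef_rot: [-2.142, -2.298, 0.0]
force: [0.1, -0.1, -0.7]
opening: 0.123
finger_force: 58.7
time_s: 15.78
position: [0.438, 0.0261, 0.2649]
eef_rot: [1.889, 2.51, 0.0]
force: [-0.4, 0.6, -2.3]
opening: 0.127
finger_force: 58.7
time_s: 16.4
position: [0.438, 0.0261, 0.2649]
eef_rot: [-1.617, -2.694, 0.0]
force: [-0.9, 0.3, -3.2]
opening: 0.129
finger_force: 58.7
time_s: 17.02
position: [0.438, 0.0261, 0.2649]
eef_rot: [1.326, 2.848, -0.0]
force: [0.8, 0.9, -3.2]
opening: 0.122
finger_force: 58.7
40.063792216145494 [0.43803939 0.02608366 0.26489811] [ 0.387  0.363 -0.684  2.245  0.383  0.645  0.124] [ 0.77438555  0.88333983 -3.19455061]
```

```bash
python3 -m handwheel '[[[0,0,-2.4],[0,0,0],0.0],[[0,0,-4.8],[0,0,0],0.0],[[0,0,-7.2],[0,0,0],0.0],[[0,0,-9.6],[0,0,0],0.0],[[0,0,-12],[0,0,0],0.0]]'
python3 -m handwheel '[[[0,0,-2.4],[0,0,0],0.0],[[0,0,-4.8],[0,0,0],0.0],[[0,0,-7.2],[0,0,0],0.0],[[0,0,-9.6],[0,0,0],0.0],[[0,0,-12],[0,0,0],0.0]]'
python3 -m handwheel '[[[0,0,-2.4],[0,0,0],0.0],[[0,0,-4.8],[0,0,0],0.0],[[0,0,-7.2],[0,0,0],0.0],[[0,0,-9.6],[0,0,0],0.0],[[0,0,-12],[0,0,0],0.0]]'
python3 -m handwheel '[[[0,0,-2.4],[0,0,0],0.0],[[0,0,-4.8],[0,0,0],0.0],[[0,0,-7],[0,0,0],0.0],[[0,0,-8.7],[0,0,0],0.0],[[0,0,-10],[0,0,0],0.0]]'
python3 -m handwheel '[[[0,0,-0.6],[0,0,0],0.0],[[0,0,-0.9],[0,0,0],0.0],[[0,0,-0.9],[0,0,0],0.0],[[0,0,-0.9],[0,0,0],0.0],[[0,0,-0.9],[0,0,0],0.0]]'
python3 - <<'E'
from h import *
np.set_printoptions(precision=3,suppress=True)
S=cam('side');T=cam('top')
a=cv2.resize(S['frame'][160:290,230:360],(400,400));b=cv2.resize(T['frame'][200:330,220:350],(400,400))
cv2.imwrite('pics/c6.png',np.hstack([a,b])[:,:,::-1])
s=env.sense();print(yaw(),s['position'],s['joint_pos'],s['force'],s['torque'])
for nm,p in(('T',T),('S',S)):
    hsv=cv2.cvtColor(p['frame'],cv2.COLOR_RGB2HSV)
    n,l,st,c=cv2.connectedComponentsWithStats(cv2.inRange(hsv,(105,150,80),(128,255,255)))
    for i in range(1,n):
        if st[i,4]>15:
            X=onz(p,c[i],0.136);d=X-s['position'];print(nm,c[i],st[i,4],X,np.degrees(np.arctan2(d[1],d[0])))
    for n in ['garlic','glass','lemon','chopping_board']:
        for d in spotter.find_in(n,p)[:1]: print(n,nm,d['centre'],onz(p,d['centre'],.03))
E
```

```text
time_s: 17.65
position: [0.438, 0.0261, 0.2649]
eef_rot: [-1.021, -2.971, 0.0]
force: [0.1, 0.4, -1.8]
opening: 0.13
finger_force: 58.7
time_s: 18.27
position: [0.438, 0.0261, 0.2649]
eef_rot: [-0.705, -3.061, 0.0]
force: [-0.6, -0.1, -1.9]
opening: 0.125
finger_force: 58.7
time_s: 18.9
position: [0.438, 0.0261, 0.2649]
eef_rot: [-0.381, -3.118, 0.0]
force: [0.4, -0.1, -1.5]
opening: 0.128
finger_force: 58.7
time_s: 19.52
position: [0.438, 0.0261, 0.2649]
eef_rot: [-0.11, -3.14, -0.0]
force: [-0.5, -0.6, -1.5]
opening: 0.125
finger_force: 58.7
time_s: 20.15
position: [0.438, 0.0261, 0.2649]
eef_rot: [-0.088, -3.14, 0.0]
force: [-0.1, 0.9, -2.0]
opening: 0.129
finger_force: 58.7
86.8038917120425 [0.438 0.026 0.265] [ 0.547  0.421 -0.903  2.24   0.521  0.7    0.791] [ 0.219 -0.664 -1.847] [ 0.002  0.022 -0.008]
T [329.857 268.095] 42 [ 0.433 -0.068  0.136] -93.05253795183884
garlic T [224.5, 246.4] [0.492 0.206 0.03 ]
glass T [455.1, 282.3] [ 0.407 -0.395  0.03 ]
lemon T [468.4, 245.4] [ 0.504 -0.43   0.03 ]
S [287.396 243.896] 48 [ 0.43  -0.048  0.136] -96.28315570405351
glass S [296.2, 335.6] [ 0.412 -0.35   0.03 ]
lemon S [273.2, 258.8] [0.395 0.051 0.03 ]
chopping_board S [271.2, 259.6] [0.388 0.047 0.03 ]
```

View pics/c6.png

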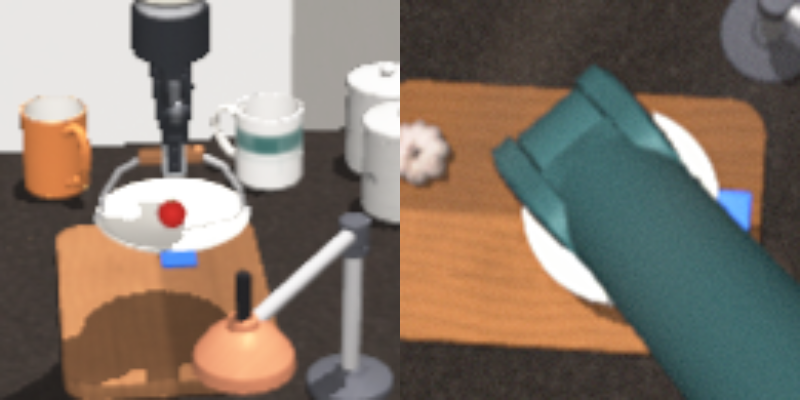

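The tab now points to the board's right-hand end: heading -93°, against about -92.7° for the board. The tomato is central, the dish is level, and the lamp is clear. I'll let it settle briefly and hand in.

```bash
python3 -m handwheel '[[[0,0,0],[0,0,0],0.0],[[0,0,0],[0,0,0],0.0],[[0,0,0],[0,0,0],0.0],[[0,0,0],[0,0,0],0.0]]'
python3 -c "
from station import env
print(env.hand_in())"
```

```text
time_s: 21.15
position: [0.438, 0.0261, 0.2649]
eef_rot: [-0.088, -3.14, 0.0]
force: [-0.9, -0.7, -1.5]
opening: 0.127
finger_force: 58.7
the job is handed in; nothing more can be done
None
```

I handed the job in at 21 s, and the hand-in call gave no verdict: the lamp head is about 28 cm from the dish, which the arm holds level about 10 cm above the board, blue tab to the right-hand end and tomato in the middle; nothing else was touched.

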